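Vent the vacuum pot and take off its lid

ROBOT

A 6-joint arm with a two-finger parallel gripper is mounted at the origin on the work surface. World frame = base frame: x ahead of the robot, y to its left, z up, the work surface at z = 0. Lengths are in mm, angles in rad, forces in N, time in s.
With the tool pointing down it reaches from about 350 to 875 mm from the base axis. Payload 4.2 kg.
Tool frame: the origin (TCP) lies between the finger pads, 19 mm behind the fingertips; this is the grasp point; z points along the fingers, y is the line along which they close (so a half turn about z gives the same grasp; the last joint's range is limited). The gripper opens to 85 mm and grips with 20 to 120 N. Pads are 22 mm wide; open, the fingers measure 114 mm over their backs; the gripper's body (76 mm by 85 mm) begins 54 mm behind the grasp point. The pads swing forward as they close: fully open they stand 13 mm farther back than shut.
Start: joints at [1.482, 0.385, 0.008, 0, -1.194, -0.259], TCP at [212.986, 587.568, 250.012] pointing down, gripper open.
Joint ranges: [-3.14, 3.14], [-1.21, 2.06], [-1.07, 1.41], [-3.16, 2.05], [-2.99, -0.16], [-3.1, 3.1]. Speed limits (rad/s): [2.79, 2.79, 3.14, 3.14, 3.14, 3.14].

INTERFACE

Orientations are given as a unit quaternion [x, y, z, w].
In Python, from bench import arm gives the robot as it stands.
- The arm moves only by the tool jog_arm, called after "Request:" as name(argument=value, ...), one argument or row to a line, values as JSON. Schema: {"type":"object","properties":{"motion":{"type":"array","items":{"type":"array","items":{"type":"array","items":{"type":"number"},"minItems":6,"maxItems":6},"minItems":1,"maxItems":10},"minItems":1,"maxItems":1},"jaw":{"type":"number"},"only":{"type":"string"},"quiet":{"type":"boolean"},"lines":{"type":"string"}},"required":["motion"],"additionalProperties":false}. motion is a list that holds a single list of rows (three levels of brackets), with 1 to 10 rows, each of 6 numbers: dx, dy, dz in mm, then a rotation vector rx, ry, rz in rad; each row is the pose to reach, as a shift and turn from the pose commanded when the call began, along the tool's axes at that moment; what a row does not reach only later rows make up. A row lasts 1/10 s, in which the tool goes at most 50 mm and 0.15 rad, less where a joint would pass 70% of its speed; a pose out of reach is approached as far as the arm can. jaw is the finger opening in mm, set as the call begins (left out keeps the last). The fingers move at their own pace and stop on an object; the grip force is fixed at half the most. Time passes only in rows, so rows that do not move let the fingers close. The tool returns the time, the measured TCP pose, the force, the opening and the grip force at its end. only (a regular expression) keeps the lines of the reply that match it, lines (a string "A,B") keeps lines A to B, and quiet returns only ok. Input that does not fit is refused with a message, and nothing moves.
- arm.read_state(): the state, without advancing time (a new reading comes with each control period).
- arm.get_image(name): name is "scene" or "top" or "wrist"; returns the picture (384x512x3 uint8, blue, green, red); there is no depth.
- arm.get_calibration(name): a dict with "K" (3x3 intrinsics, pixels), "rvec" (rotation vector, rad) and "tvec" (3), from world to camera coordinates, as OpenCV has them. Camera axes: x right, y down, z forward; pixel columns grow to the right and rows downward; lengths in mm; the calibration is good to about 2 mm. A picture is of the moment at which its call begins: read the wrist's pose just before it. get_calibration takes no time and is no camera call; for the wrist camera it gives the pose at the moment of the call.
- arm.job_done(): hands the job in; it is judged then, once.
The state is a dict: "clock": time; "joints": joint angles; "joint_vel": joint speeds; "joint_efforts": joint torques, N m; "position": TCP position; "ee_rot": TCP orientation; "contact_force": force on the tool from outside, world axes, zero at the start; "wrist_torque": the same for the moment, N m; "gripper_width": finger opening in mm; "grasp_force": force on a finger pad.
Only numpy, scipy, OpenCV 4.12 (cv2) and the standard library are available. Lean on these libraries where they do the work, as an engineer would, in place of code of your own. Each camera call takes 0.05 s, during which the arm holds its last target. There are 200 camera calls.

TASK

The gears in the aluminium vacuum pot are wanted. First let the air in by turning the bar-shaped vent tap on the pot's clear lid a quarter turn anticlockwise (seen from above), then lift the lid off by the knob in its middle. Set the lid down gently, knob up, in the middle of the round black rubber mat, and leave the tap open.

Things in the scene. Friction and masses are not known exactly. Their poses are not given: they have to be found in the camera images.
- lid: Loose clear round lid, diameter 210, 10 thick, 0.7 kg. Origin: centre of its flange's underside, on the pot's rim; z up. Plug, diameter 170, to 12 below. Heights above origin: black knob in the middle, diameter 28, from 26 to 54 (TCP at 42; fingers closing along lid y have most room); vent tap at x = +72; at x = -72 a round gauge, diameter 38, top at 37: no use here. All in mm.
- vent_tap (a joint): Black bar 46 x 12 mm, 24 to 52 mm above the lid's origin (TCP at 42), turning on an upright axis at lid x = 72, y = 0. 0 rad = shut, bar along lid x; grows anticlockwise from above to a stop at 1.57 = open, bar along lid y, in line with the brass spout. Starts at 0 to 0.2; light friction, stays where left. Below about 1.0 the vacuum holds the lid down; above 1.2 it is free.
- pot: Round aluminium pot fixed to the bench, outer diameter 210 mm, 110 mm high, mouth 176 mm (3 mm clearance round the lid's plug). Origin: centre of its underside; z up.
- mat: Round black rubber mat fixed to the bench, diameter 250 mm, 4 mm thick. Origin: centre of its underside. With the lid lying on it the lid's origin is 16 mm above the mat's origin.

How it is judged:
By the outcome, as a careful person would: the job done as asked, in the order asked, and still so for the second after the job is handed in, with the robot touching nothing.
It also fails if it takes over 54 s, if anything falls off the work surface, if the arm or the gripper's body presses on something with over 40 N, if the wrist force passes 120 N, or if a joint passes its speed limit or range.

## Working session

There is one attempt and no reset: what is moved stays moved. The work goes in short steps, Python scripts to look and compute and a tool call to move; the robot and the scene stay as the last step left them, time stands still between calls to the robot, and variables do not carry over. Pictures are saved under pics/ and viewed, at most 10 in all, crops included, and the job is handed in when it is done.

```bash
ls; mkdir -p pics
```

Run:
```python
from bench import arm
import cv2,numpy as np
s=arm.read_state();print(s['clock'],s['position'],s['ee_rot'])
a=arm.get_image("top");b=arm.get_image("scene")
cv2.imwrite('pics/top0.png',a);cv2.imwrite('pics/scene0.png',b)
for n in("top","scene"):
    c=arm.get_calibration(n);R=cv2.Rodrigues(np.array(c['rvec'],float))[0];print(n,np.array(c['K']).tolist(),(-R.T@np.array(c['tvec']).ravel()))
```

```text
bench.py
pics
0.0 [212.80992972 587.07577607 248.91836194] [ 9.84900307e-01 -1.73119085e-01 -1.53325154e-04  1.06938593e-03]
top [[430.21307657633366, 0.0, 254.27324051578535], [0.0, 430.21307657633366, 190.8278515281968], [0.0, 0.0, 1.0]] [ 398.75892801   -6.94707128 1007.24849635]
scene [[400.92720969174326, 0.0, 251.7631450394861], [0.0, 400.92720969174326, 191.49696937151342], [0.0, 0.0, 1.0]] [1051.24740513  415.52102566  682.63131788]
```

View pics/top0.png

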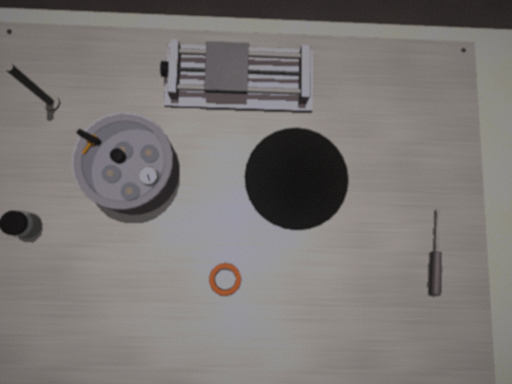

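View pics/scene0.png

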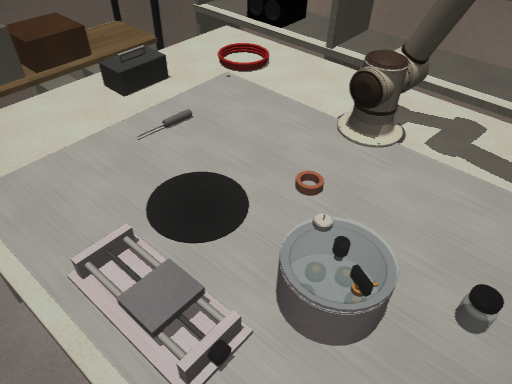

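Top view: pot about (124,162), knob (118,156), tap bar (89,137), gauge (148,176), mat (297,178). Scene view: knob (342,246), tap (362,279). Next I measure these.

Create h.py:
```python
from bench import arm
import cv2,numpy as np
def ray(n,uv,c=None):
    c=c or arm.get_calibration(n);R=cv2.Rodrigues(np.array(c['rvec'],float))[0]
    d=R.T@np.linalg.inv(np.array(c['K']))@np.r_[uv,1];return -R.T@np.array(c['tvec'],float).ravel(),d
def plane(n,uv,z,c=None):
    o,d=ray(n,uv,c);return o+d*(z-o[2])/d[2]
def tri(n1,a,n2,b):
    o,d=ray(n1,a);p,e=ray(n2,b);s=np.linalg.lstsq(np.c_[d,-e],p-o,rcond=None)[0]
    x,y=o+d*s[0],p+e*s[1];return (x+y)/2,np.linalg.norm(x-y)
def blobs(im,thr,roi,amin=20):
    x0,y0,x1,y1=roi;m=(im[y0:y1,x0:x1].max(2)<thr).astype(np.uint8)
    out=[]
    for c in cv2.findContours(m,cv2.RETR_EXTERNAL,cv2.CHAIN_APPROX_NONE)[0]:
        if cv2.contourArea(c)>=amin:
            c=c+[[x0,y0]];r=cv2.minAreaRect(c);out.append((cv2.contourArea(c),r,c))
    return out
```

Run:
```python
from h import *
t=cv2.imread('pics/top0.png');s=cv2.imread('pics/scene0.png')
np.set_printoptions(precision=1,suppress=True)
for a,r,c in blobs(t,45,(235,115,360,240),500):
    e=cv2.fitEllipse(c);print('mat',e,plane('top',e[0],4), np.mean(e[1])/430*1003)
for a,r,c in blobs(t,45,(72,115,135,172)):
    print('top',a,r,plane('top',r[0],163),[plane('top',p,162)[:2] for p in cv2.boxPoints(r)])
for a,r,c in blobs(s,40,(325,230,385,300)):print('scene',a,r)
for a,r,c in blobs(s,45,(140,160,255,245),500):
    e=cv2.fitEllipse(c);print('mat scene',plane('scene',e[0],4))
S=6
cv2.imwrite('pics/crops.png',np.vstack([cv2.resize(t[110:160,65:190],None,fx=S,fy=S,interpolation=3),cv2.resize(s[225:275+25,290:415],None,fx=S,fy=S,interpolation=3)])[:600])
```

```text
mat ((295.997314453125, 178.5396270751953), (98.52445220947266, 101.02959442138672), 118.70136260986328) [ 591.  -140.4    4. ] 232.73570787296737
top 136.5 ((117.75001525878906, 155.75001525878906), (14.849241256713867, 11.31370735168457), 45.0) [595.8 237.2 163. ] [array([598. , 255.9]), array([614.8, 241.3]), array([594. , 219.1]), array([577.3, 233.7])]
top 104.0 ((88.50000762939453, 137.50001525878906), (24.59674644470215, 5.813776969909668), 26.56505012512207) [631.2 297.6 163. ] [array([636.6, 322.7]), array([647.5, 318.5]), array([626.3, 273.3]), array([615.5, 277.5])]
scene 330.5 ((361.2644348144531, 280.1662902832031), (31.52535057067871, 13.119543075561523), 54.782405853271484)
scene 244.0 ((341.064697265625, 246.4588165283203), (15.076668739318848, 20.391464233398438), 12.52880859375)
mat scene [ 605.7 -132.2    4. ]
```

Run:
```python
import cv2,numpy as np
t=cv2.imread('pics/top0.png');s=cv2.imread('pics/scene0.png')
cv2.imwrite('pics/crops2.png',np.hstack([cv2.resize(t[110:215,70:180],(440,420),interpolation=3),cv2.resize(s[215:315,270:360+40],(360,277),interpolation=3).copy() if 0 else cv2.resize(s[230:300,325:385],(360,420),interpolation=3)]))
```

```text
(no output)
```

View pics/crops2.png

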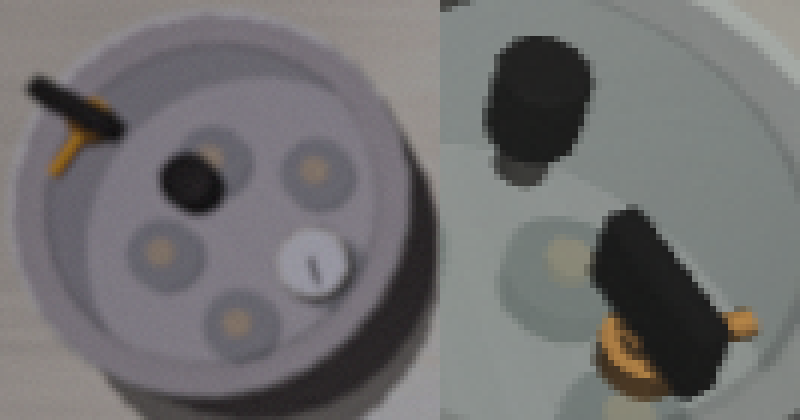

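Crops: knob's top face is centred at about (118.5,155.5) in top and (342.5,241.7) in scene. The bar runs (79,131)-(99,143) in top with the brass spout square to it, and the gauge is at (148.5,176).

Run:
```python
from h import *
np.set_printoptions(precision=1,suppress=True)
t=cv2.imread('pics/top0.png');s=cv2.imread('pics/scene0.png')
print('knob',tri('top',(118.3,155.5),'scene',(342.2,241.7)),plane('top',(118.3,155.5),164),plane('scene',(342.2,241.7),164))
print('tap mid',tri('top',(88.5,137.5),'scene',(361.3,280.2)))
print('gauge',plane('top',(148.5,176),147))
for n,im,roi in(('top',t,(235,115,360,240)),('scene',s,(135,160,260,250))):
    x0,y0,x1,y1=roi
    g=cv2.cvtColor(im,cv2.COLOR_BGR2GRAY)[y0:y1,x0:x1];th,m=cv2.threshold(g,0,255,cv2.THRESH_OTSU+1)
    c=max(cv2.findContours(m,cv2.RETR_EXTERNAL,cv2.CHAIN_APPROX_NONE)[0],key=cv2.contourArea)+[[x0,y0]]
    w=np.array([plane(n,p[0],4)[:2] for p in c]);(cc,r)=cv2.minEnclosingCircle(w.astype(np.float32));e=cv2.fitEllipse(w.astype(np.float32));print(n,th,g.min(),g.max(),cc,r,e)
    print(w.min(0),w.max(0))
p=arm.get_calibration('top');R=cv2.Rodrigues(np.array(p['rvec'],float))[0];print(R)
```

```text
knob (array([597.3, 238.7, 157.1]), np.float64(1.811451013186758)) [596.1 235.9 164. ] [602.7 241.7 164. ]
tap mid (array([636.3, 303. , 145.8]), np.float64(1.8158096101249792))
gauge [559.7 177.5 147. ]
top 84.0 14 155 (593.2465209960938, -141.02825927734375) 124.04818725585938 ((593.4383544921875, -141.06292724609375), (244.3054962158203, 245.30813598632812), 50.618812561035156)
[ 470.7 -263.1] [716.2 -18.5]
scene 93.0 24 179 (596.6275024414062, -139.98475646972656) 125.53812408447266 ((596.974853515625, -140.19679260253906), (246.24302673339844, 247.39361572265625), 150.97567749023438)
[ 472.3 -264.8] [721.  -15.2]
[[ 0.  -1.   0. ]
 [-1.  -0.  -0.2]
 [ 0.2 -0.  -1. ]]
```

Add to h.py:
```python
def go(p,yawy=None):
    "shift and turn in tool axes to reach p with closing axis at world angle yawy (either way round)"
    from scipy.spatial.transform import Rotation as Ro
    s=arm.read_state();R=Ro.from_quat(s['ee_rot']).as_matrix();y=np.arctan2(R[1,1],R[0,1])
    print('shift',np.round(R.T@(np.array(p)-s['position']),1),'yaw now',round(y,3),'j6',np.round(s['joints'][5],2),'pos',np.round(s['position'],1),'t',s['clock'])
    if yawy is not None:
        d=(y-yawy+np.pi)%(2*np.pi)-np.pi;print('rz',d,'or',d-np.sign(d)*np.pi)
```

```bash
python3 -c "
from h import *
go([590,250,330],2.73)"
```

```text
shift [469.5 188.5 -80.6] yaw now -1.919 j6 -0.26 pos [212.8 587.1 249. ] t 0.1
rz 1.6344809371519835 or -1.5071117164378096
```

Request:
jog_arm(
  motion=[
    [[40,15,-20,0,0,0.13],[90,35,-40,0,0,0.28],[130,52,-60,0,0,0.43],[175,70,-80,0,0,0.58],[220,88,-80,0,0,0.73],[265,106,-80,0,0,0.88],[310,124,-80,0,0,1.03],[355,142,-80,0,0,1.18],[400,160,-80,0,0,1.33],[440,177,-80,0,0,1.48]],
  ],
  jaw=85,
)

```text
clock: 1.1
position: [567.6, 269.2, 329.4]
ee_rot: [-0.608, 0.794, 0.0, -0.001]
contact_force: [0.6, 0.9, 0.7]
gripper_width: 84.9
grasp_force: 0.0
```

```bash
python3 -c "
from h import *
go([590,250,330],2.73)"
```

```text
shift [ 12.7 -26.6  -0.6] yaw now 2.878 j6 -0.96 pos [567.6 269.2 329.4] t 1.1
rz 0.1476573095692264 or -2.9939353440205667
```

Request:
jog_arm(
  motion=[
    [[8,-15,0,0,0,0.1],[12,-27,0,0,0,0.15],[12,-27,0,0,0,0.15],[12,-27,0,0,0,0.15],[12,-27,0,0,0,0.15]],
  ],
)

```text
clock: 1.6
position: [588.7, 253.3, 329.9]
ee_rot: [-0.55, 0.835, 0.0, -0.0]
contact_force: [0.1, 0.5, 0.3]
gripper_width: 84.8
grasp_force: 0.0
```

Run:
```python
from h import *
c=arm.get_calibration('wrist');im=arm.get_image('wrist');cv2.imwrite('pics/w1.png',im)
import pickle;pickle.dump(c,open('w1.pkl','wb'))
for q in([598,238,164],[635,299,162],[560,177,147]):print(cv2.projectPoints(np.array([q],float),np.array(c['rvec']),np.array(c['tvec']),np.array(c['K']),None)[0].ravel())
```

```text
[244.11217531 167.63633157]
[236.07607504 229.92153213]
[254.51582739  96.30265543]
```

View pics/w1.png

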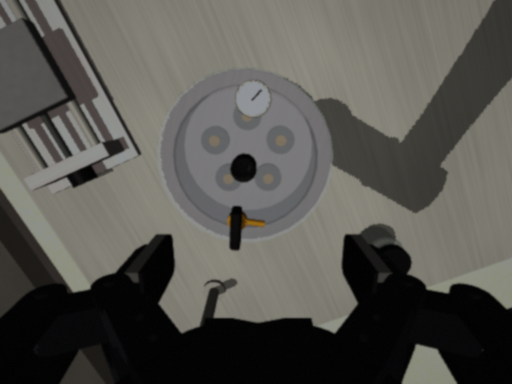

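Wrist view: knob (243,167), tap bar (236,228) with the spout to its right, gauge (253,98). All lie within about 3 px of prediction.

Run:
```python
from h import *
import pickle
np.set_printoptions(precision=1,suppress=True)
c=pickle.load(open('w1.pkl','rb'));im=cv2.imread('pics/w1.png')
for a,r,k in blobs(im,40,(215,145,275,265),60):
    m=cv2.moments(k);u=(m['m10']/m['m00'],m['m01']/m['m00']);print(a,r,u,plane('w',r[0],162,c),plane('w',u,157,c))
    P=np.array([plane('w',p[0].astype(float),162,c)[:2] for p in k],np.float32)
    b=cv2.minAreaRect(P);v=cv2.fitLine(P,cv2.DIST_L2,0,.01,.01).ravel();print('world',b,np.arctan2(v[1],v[0]))
print('gauge',plane('w',(253.3,98.5),147,c))
# rim circle: bright pot rim by Otsu-free hull of grey pot: skip
```

```text
382.0 ((234.7307891845703, 227.65386962890625), (12.775577545166016, 42.29584503173828), 7.125016689300537) (235.57329842931938, 226.98778359511343) [635.2 295.9 162. ] [635.3 297.4 157. ]
world ((635.4452514648438, 296.4663391113281), (50.63239288330078, 13.9343900680542), 59.25640106201172) 1.087579
504.5 ((243.0, 167.5), (27.0, 24.0), 90.0) (243.25338619094813, 167.53386190948132) [599.3 237.7 162. ] [599.6 238.7 157. ]
world ((599.3735961914062, 237.88768005371094), (28.641294479370117, 25.136735916137695), 66.60015869140625) 0.89482677
gauge [562.  178.5 147. ]
```

```bash
python3 -c "
from h import *
go([636,298,152],2.66)"
```

```text
shift [-59.6 -25.9 178.1] yaw now 2.736 j6 -1.06 pos [588.7 253.4 330.1] t 1.65
rz 0.07640334088557532 or -3.065189312704218
```

Request:
jog_arm(
  motion=[
    [[-30,-13,20,0,0,0.04],[-60,-26,50,0,0,0.08],[-60,-26,90,0,0,0.08],[-60,-26,125,0,0,0.08],[-60,-26,150,0,0,0.08],[-60,-26,165,0,0,0.08],[-60,-26,173,0,0,0.08],[-60,-26,178,0,0,0.08],[-60,-26,178,0,0,0.08],[-60,-26,178,0,0,0.08]],
  ],
)

```text
clock: 2.65
position: [637.4, 298.0, 153.3]
ee_rot: [-0.516, 0.857, -0.0, 0.001]
contact_force: [-0.1, 0.2, -0.3]
gripper_width: 85.2
grasp_force: 0.0
```

Request:
jog_arm(
  motion=[
    [[0,0,0,0,0,0],[0,0,0,0,0,0],[0,0,0,0,0,0],[0,0,0,0,0,0],[0,0,0,0,0,0],[0,0,0,0,0,0]],
  ],
  jaw=15,
)

```text
clock: 3.25
position: [636.9, 297.6, 152.1]
ee_rot: [-0.516, 0.857, 0.0, -0.0]
contact_force: [0.4, 0.9, 0.4]
gripper_width: 15.0
grasp_force: 0.3
```

```bash
python3 -c "
from h import *
go([636,298,152],2.66);cv2.imwrite('pics/w2.png',arm.get_image('wrist'))"
```

```text
shift [0.1 1.  0.1] yaw now 2.655 j6 -1.15 pos [636.9 297.6 152.1] t 3.25
rz -0.005333716099875652 or 3.1362589374899175
```

View pics/w2.png

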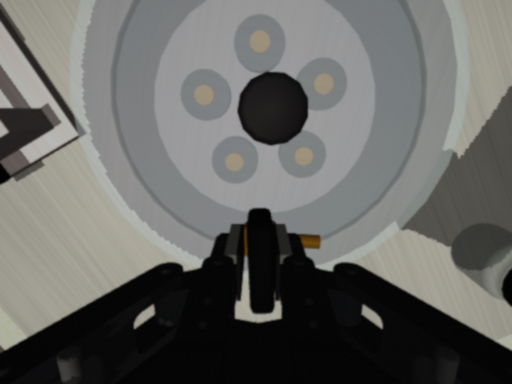

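The bar (262,260) sits between the fingers with no contact force. I turn it anticlockwise, which is negative tool z.

Request:
jog_arm(
  motion=[
    [[0,0,0,0,0,-0.1],[0,0,0,0,0,-0.2],[0,0,0,0,0,-0.3],[0,0,0,0,0,-0.4],[0,0,0,0,0,-0.5],[0,0,0,0,0,-0.6],[0,0,0,0,0,-0.7],[0,0,0,0,0,-0.8]],
  ],
)

```text
clock: 4.1
position: [637.7, 298.4, 152.1]
ee_rot: [0.81, -0.587, 0.0, -0.001]
contact_force: [1.8, 0.4, -1.6]
gripper_width: 15.0
grasp_force: 2.9
```

Request:
jog_arm(
  motion=[
    [[0,0,0,0,0,-0.1],[0,0,0,0,0,-0.2],[0,0,0,0,0,-0.3],[0,0,0,0,0,-0.4],[0,0,0,0,0,-0.5],[0,0,0,0,0,-0.6],[0,0,0,0,0,-0.7],[0,0,0,0,0,-0.7]],
  ],
)

```text
clock: 4.9
position: [637.9, 298.6, 152.1]
ee_rot: [0.961, -0.275, 0.001, -0.001]
contact_force: [2.7, 2.9, -1.3]
gripper_width: 15.3
grasp_force: 1.7
```

```bash
python3 -c "
from h import *
s=arm.read_state();print(s['wrist_torque'],s['joints'][5])"
```

```text
[ 0.74523495 -0.56947588 -0.08565242] 0.34649928220674536
```

Request:
jog_arm(
  motion=[
    [[0,0,0,0,0,-0.03],[0,0,0,0,0,-0.06],[0,0,0,0,0,-0.09],[0,0,0,0,0,-0.12],[0,0,0,0,0,-0.12]],
  ],
)

```text
clock: 5.4
position: [637.3, 298.1, 152.1]
ee_rot: [0.976, -0.217, 0.0, -0.001]
contact_force: [1.7, 3.0, -1.9]
gripper_width: 14.9
grasp_force: 1.9
```

```bash
python3 -c "
from h import *
s=arm.read_state();print(s['wrist_torque'],s['joints'][5]);go([637,298,152],4.16);cv2.imwrite('pics/w3.png',arm.get_image('wrist'))"
```

```text
[ 0.86794215 -0.53600111 -0.03267933] 0.46584952128354923
shift [-0.2  0.2  0.1] yaw now -2.009 j6 0.47 pos [637.3 298.1 152.1] t 5.4
rz 0.1139235424798164 or -3.0276691111099767
```

View pics/w3.png

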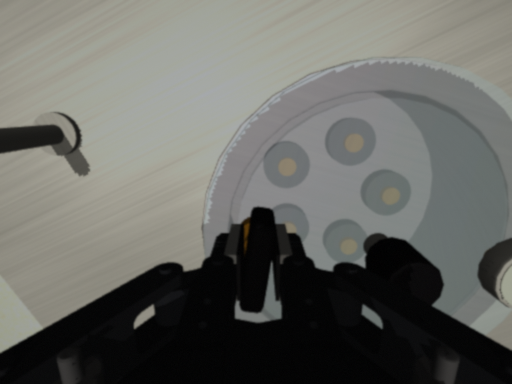

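The bar (258,260) has turned across the lid, lagging the fingers slightly, and the spout is hidden beneath it. I turn a bit more to reach the stop.

Request:
jog_arm(
  motion=[
    [[0,0,0,0,0,-0.02],[0,0,0,0,0,-0.04],[0,0,0,0,0,-0.06],[0,0,0,0,0,-0.08],[0,0,0,0,0,-0.08]],
  ],
)

```text
clock: 5.95
position: [637.0, 297.7, 152.1]
ee_rot: [0.984, -0.178, 0.0, -0.0]
contact_force: [0.7, 4.4, -0.4]
gripper_width: 15.1
grasp_force: 14.9
```

```bash
python3 -c "
from h import *
s=arm.read_state();print(s['wrist_torque'],s['joints'][5]);"
```

```text
[ 1.05835348 -0.43702598 -0.39995784] 0.5464657858207773
```

Request:
jog_arm(
  motion=[
    [[0,0,0,0,0,0.05],[0,0,0,0,0,0.07],[0,0,0,0,0,0.07]],
  ],
)

```text
clock: 6.25
position: [636.7, 297.5, 152.0]
ee_rot: [0.977, -0.212, -0.0, 0.0]
contact_force: [0.3, 3.9, 0.7]
gripper_width: 14.8
grasp_force: 1.4
```

Request:
jog_arm(
  motion=[
    [[0,0,0,0,0,0],[0,0,0,0,0,0],[0,0,-20,0,0,0],[0,0,-60,0,0,0],[0,0,-105,0,0,0],[0,0,-150,0,0,0],[0,0,-180,0,0,0],[0,0,-180,0,0,0]],
  ],
  jaw=50,
)

```text
clock: 7.05
position: [638.4, 297.1, 338.9]
ee_rot: [0.977, -0.212, 0.004, -0.003]
contact_force: [-0.4, -0.1, -0.6]
gripper_width: 50.1
grasp_force: 0.0
```

Run:
```python
from h import *
go([599,238,330],2.66+1.5)
```

```text
shift [-11.4  70.2   8.2] yaw now -1.999 j6 0.48 pos [638.4 297.1 338.9] t 7.05
rz 0.1246552327048196 or -3.0169374208849735
```

```bash
python3 -c "
from h import *
go([590,225,330],2.589)"
```

```text
shift [-14.2  85.8   8.1] yaw now -1.999 j6 0.48 pos [638.4 297.1 338.9] t 7.05
rz 1.6956552327048193 or -1.4459374208849738
```

Request:
jog_arm(
  motion=[
    [[-2,10,0,0,0,0.15],[-4,25,0,0,0,0.3],[-6,40,0,0,0,0.45],[-8,55,0,0,0,0.6],[-10,70,0,0,0,0.75],[-12,80,0,0,0,0.9],[-14,86,0,0,0,1.05],[-14,86,0,0,0,1.2],[-14,86,0,0,0,1.35],[-14,86,0,0,0,1.5]],
  ],
)

```text
clock: 8.05
position: [588.0, 224.2, 331.1]
ee_rot: [-0.568, 0.823, -0.0, -0.001]
contact_force: [-0.5, 0.7, 0.8]
gripper_width: 50.2
grasp_force: 0.0
```

Request:
jog_arm(
  motion=[
    [[0,0,0,0,0,0.1],[0,0,0,0,0,0.196],[0,0,0,0,0,0.196],[0,0,0,0,0,0.196],[0,0,0,0,0,0.196]],
  ],
)

```text
clock: 8.55
position: [588.4, 224.8, 331.7]
ee_rot: [-0.488, 0.873, -0.0, -0.0]
contact_force: [0.3, -0.2, 0.2]
gripper_width: 49.7
grasp_force: 0.0
```

Run:
```python
from h import *
np.set_printoptions(precision=1,suppress=True)
go([599,238,152],2.589)
c=arm.get_calibration('wrist');im=arm.get_image('wrist');cv2.imwrite('pics/w4.png',im)
for a,r,k in blobs(im,40,(150,80,350,300),60):
    P=np.array([plane('w',p[0].astype(float),163,c)[:2] for p in k],np.float32)
    v=cv2.fitLine(P,cv2.DIST_L2,0,.01,.01).ravel();print(a,r,'world',cv2.minAreaRect(P),np.arctan2(v[1],v[0]))
```

```text
shift [-16.9  -2.1 179.7] yaw now 2.59 j6 -1.17 pos [588.4 224.8 331.7] t 8.55
rz 0.0008918956861463379 or -3.140700757903647
563.0 ((257.5, 245.5), (37.0, 17.0), 0.0) world ((630.8379516601562, 292.2506103515625), (21.109127044677734, 42.102691650390625), 58.31827163696289) -0.5339677
2430.0 ((327.0, 263.0), (72.0, 44.0), 90.0) world ((575.1085205078125, 354.8224182128906), (97.274658203125, 50.33714294433594), 63.27653884887695) 1.3978894
2967.5 ((180.0, 263.0), (72.0, 60.0), 90.0) world ((719.4678955078125, 265.71392822265625), (99.84161376953125, 68.66217803955078), 52.56248474121094) 0.43066436
485.0 ((256.5, 188.0), (26.0, 23.0), 90.0) world ((596.43994140625, 234.4065704345703), (28.760406494140625, 24.655317306518555), 58.334999084472656) 1.0031645
```

View pics/w4.png

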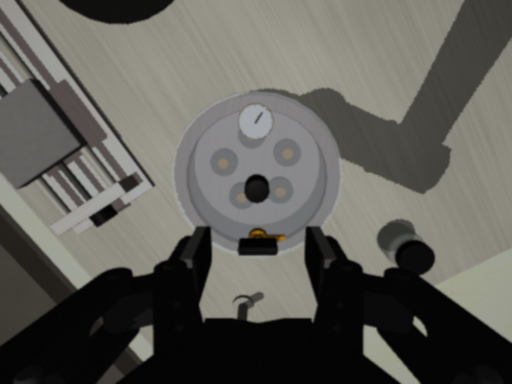

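The bar (257,246) now lies across the lid in line with the spout (measured angle about 1.59), so the tap is open. Knob is at (257,188).

```bash
python3 -c "
from h import *
go([598.5,236.7,152],2.589)"
```

```text
shift [-15.4  -2.4 179.8] yaw now 2.59 j6 -1.17 pos [588.5 224.9 331.8] t 8.6
rz 0.0006336507437509908 or -3.140959002846042
```

Request:
jog_arm(
  motion=[
    [[-10,-1,40,0,0,0],[-15,-1,85,0,0,0],[-15,-1,125,0,0,0],[-15,-1,150,0,0,0],[-15,-1,167,0,0,0],[-15,-1,176,0,0,0],[-15,-1,180,0,0,0],[-15,-1,180,0,0,0],[-15,-1,180,0,0,0]],
  ],
  jaw=60,
)

```text
clock: 9.5
position: [598.0, 237.7, 153.3]
ee_rot: [-0.487, 0.873, -0.0, 0.001]
contact_force: [0.3, 0.4, 0.4]
gripper_width: 59.9
grasp_force: 0.0
```

Request:
jog_arm(
  motion=[
    [[0,0,0,0,0,0],[0,0,0,0,0,0],[0,0,0,0,0,0],[0,0,0,0,0,0],[0,0,0,0,0,0],[0,0,0,0,0,0],[0,0,0,0,0,0]],
  ],
  jaw=10,
)

```text
clock: 10.2
position: [597.8, 237.5, 153.1]
ee_rot: [-0.487, 0.873, -0.0, 0.001]
contact_force: [0.3, 0.1, 4.8]
gripper_width: 26.2
grasp_force: 59.0
```

Knob gripped (59 N). I lift slowly.

Request:
jog_arm(
  motion=[
    [[0,0,-3,0,0,0],[0,0,-6,0,0,0],[0,0,-10,0,0,0],[0,0,-14,0,0,0],[0,0,-18,0,0,0],[0,0,-22,0,0,0],[0,0,-26,0,0,0],[0,0,-30,0,0,0],[0,0,-30,0,0,0]],
  ],
)

```text
clock: 11.1
position: [597.5, 237.4, 183.0]
ee_rot: [-0.487, 0.873, -0.0, 0.001]
contact_force: [-0.2, 0.2, -7.5]
gripper_width: 26.5
grasp_force: 60.0
```

Run:
```python
from h import *
cv2.imwrite('pics/s5.png',arm.get_image('scene'))
print(arm.read_state()['wrist_torque'])
go([595,-140.5,240])
```

```text
[-0.02483912 -0.01253411 -0.0087926 ]
shift [ 322.7 -196.5  -57.6] yaw now 2.589 j6 -1.18 pos [597.3 237.3 182.5] t 11.15
```

View pics/s5.png

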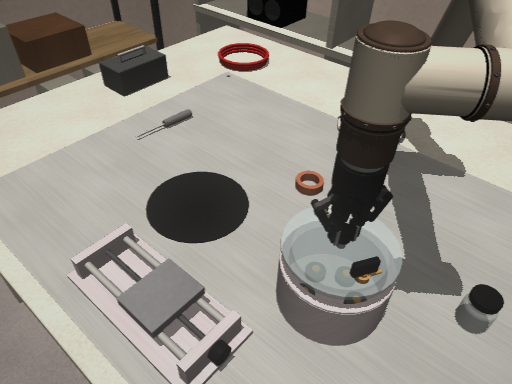

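Lid is clear of the pot and level (gripper at (345,235), load 7 N). I raise and carry it across.

Request:
jog_arm(
  motion=[
    [[0,0,-10,0,0,0],[0,0,-25,0,0,0],[0,0,-40,0,0,0],[0,0,-50,0,0,0],[9,-5,-57,0,0,0],[25,-15,-58,0,0,0],[49,-30,-58,0,0,0],[74,-45,-58,0,0,0],[99,-60,-58,0,0,0],[124,-75,-58,0,0,0]],
  ],
)

```text
clock: 12.15
position: [594.9, 89.5, 239.2]
ee_rot: [-0.487, 0.874, 0.0, -0.001]
contact_force: [-0.0, 1.1, -9.1]
gripper_width: 26.6
grasp_force: 60.0
```

Request:
jog_arm(
  motion=[
    [[25,-15,0,0,0,0],[50,-30,0,0,0,0],[75,-45,0,0,0,0],[100,-61,0,0,0,0],[125,-76,0,0,0,0],[150,-91,0,0,0,0],[170,-104,0,0,0,0],[185,-113,0,0,0,0],[195,-119,0,0,0,0],[199,-121,0,0,0,0]],
  ],
)

```text
clock: 13.15
position: [593.9, -141.8, 239.7]
ee_rot: [-0.487, 0.874, 0.0, -0.0]
contact_force: [-0.3, 0.6, -7.3]
gripper_width: 26.7
grasp_force: 59.9
```

Run:
```python
from h import *
go([595,-140.5,58]);cv2.imwrite('pics/t6.png',arm.get_image('top'))
```

```text
shift [ -1.8  -0.4 181.7] yaw now 2.587 j6 -0.58 pos [ 593.9 -141.8  239.7] t 13.15
```

Request:
jog_arm(
  motion=[
    [[0,0,10,0,0,0],[0,0,30,0,0,0],[0,0,55,0,0,0],[0,0,80,0,0,0],[0,0,105,0,0,0],[-1,0,130,0,0,0],[-1,0,150,0,0,0],[-1,0,163,0,0,0],[-1,0,170,0,0,0],[-1,0,172,0,0,0]],
  ],
)

```text
clock: 14.2
position: [595.1, -139.2, 67.4]
ee_rot: [-0.488, 0.873, 0.0, -0.0]
contact_force: [1.0, -0.7, -8.2]
gripper_width: 26.3
grasp_force: 59.8
```

Request:
jog_arm(
  motion=[
    [[0,0,1.5,0,0,0],[0,0,3,0,0,0],[0,0,4.5,0,0,0],[0,0,6,0,0,0],[0,0,6.5,0,0,0],[0,0,7,0,0,0]],
  ],
)

```text
clock: 14.8
position: [595.0, -139.7, 61.1]
ee_rot: [-0.487, 0.873, -0.0, 0.0]
contact_force: [-0.3, 0.1, -8.3]
gripper_width: 26.3
grasp_force: 59.8
```

Request:
jog_arm(
  motion=[
    [[0,0,0.5,0,0,0],[0,0,1,0,0,0],[0,0,1.5,0,0,0],[0,0,1.5,0,0,0]],
  ],
)

```text
clock: 15.2
position: [594.9, -139.6, 59.4]
ee_rot: [-0.487, 0.873, 0.0, -0.0]
contact_force: [0.4, 0.2, -8.4]
gripper_width: 26.1
grasp_force: 59.8
```

Request:
jog_arm(
  motion=[
    [[0,0,0.4,0,0,0],[0,0,0.8,0,0,0],[0,0,0.8,0,0,0]],
  ],
)

```text
clock: 15.5
position: [594.9, -139.6, 59.2]
ee_rot: [-0.487, 0.873, -0.0, -0.0]
contact_force: [-1.5, 1.0, -3.8]
gripper_width: 26.1
grasp_force: 60.5
```

Request:
jog_arm(
  motion=[
    [[0,0,0.4,0,0,0],[0,0,0.4,0,0,0]],
  ],
)

```text
clock: 15.7
position: [594.9, -139.6, 59.1]
ee_rot: [-0.487, 0.873, -0.0, 0.0]
contact_force: [-3.7, 1.6, -0.3]
gripper_width: 26.5
grasp_force: 60.7
```

Request:
jog_arm(
  motion=[
    [[0,0,0,0,0,0],[0,0,0,0,0,0],[0,0,0,0,0,0],[0,0,0,0,0,0],[0,0,0,0,0,0]],
  ],
  jaw=60,
)

```text
clock: 16.2
position: [595.3, -139.7, 58.5]
ee_rot: [-0.487, 0.873, -0.0, 0.0]
contact_force: [0.0, -1.1, -0.2]
gripper_width: 60.0
grasp_force: 0.0
```

Request:
jog_arm(
  motion=[
    [[0,0,-5,0,0,0],[0,0,-20,0,0,0],[0,0,-50,0,0,0],[0,0,-95,0,0,0],[0,0,-140,0,0,0],[0,0,-180,0,0,0],[0,0,-200,0,0,0]],
  ],
)

```text
clock: 16.9
position: [596.3, -140.0, 263.7]
ee_rot: [-0.487, 0.873, -0.002, 0.003]
contact_force: [-0.2, 0.2, -0.1]
gripper_width: 59.8
grasp_force: 0.0
```

```bash
python3 -c "
from h import *
go([480,200,260])"
```

```text
shift [-228.3  277.4    2.4] yaw now 2.589 j6 -0.59 pos [ 596.3 -140.   263.7] t 16.9
```

Moving aside to check the result.

Request:
jog_arm(
  motion=[
    [[-25,30,0,0,0,0],[-50,60,0,0,0,0],[-75,90,0,0,0,0],[-100,120,0,0,0,0],[-125,150,0,0,0,0],[-150,180,0,0,0,0],[-175,210,0,0,0,0],[-200,245,0,0,0,0],[-220,270,0,0,0,0],[-228,277,0,0,0,0]],
  ],
)

```text
clock: 17.9
position: [478.0, 202.1, 258.9]
ee_rot: [-0.489, 0.872, 0.0, 0.001]
contact_force: [0.5, -0.8, -0.3]
gripper_width: 60.1
grasp_force: 0.0
```

Run:
```python
from h import *
t=arm.get_image('top');s=arm.get_image('scene');cv2.imwrite('pics/end.png',np.hstack([cv2.resize(t[100:255,220:375],(400,400),interpolation=3),cv2.resize(s[120:260,130:270],(400,400),interpolation=3)]))
```

```text
(no output)
```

View pics/end.png

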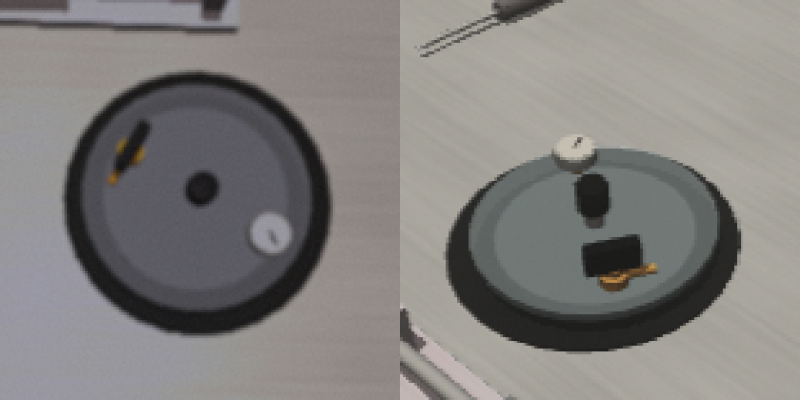

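The lid lies flat, knob up, concentric with the mat to a few mm (lid centre about (198,196), mat (198,203), and parallax explains most of the gap). The tap is still in line with the spout.

```bash
python3 -c "
from bench import arm
print(arm.job_done())"
```

```text
the job is handed in; nothing more can be done
None
```

The job is handed in at about 18 s of robot time: the tap was turned to its open stop, then the lid was lifted off and set gently, knob up, within a few mm of the mat's centre, with the tap still open and the robot touching nothing.

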